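Tap a dop carriage home against its hidden stop

TASK

Pick up the brass push bar by its wooden grip and, with its end, nudge the dop carriage along its guide into the hood in small gentle taps, drawing the bar off between taps, until you feel it come firmly against the sprung stop hidden inside; do not ram the stop, and touch the carriage only with the bar. Then lay the bar flat on its rubber mat again and leave the carriage resting against the stop and everything else undisturbed.

Things in the scene. Friction and masses are not known exactly. Their poses are not given: they have to be found in the camera images.
- fixture: Fixed dark steel base plate 300 x 110 mm, 14 mm thick. Origin: centre of its underside. Its +x (level, along its length) is the way the carriage slides, into the hood. Two steel guide rails, 12 mm high above the plate, run along x from -140 to +140 mm, 43 mm apart inside, centred on y = 0. The -x end is open.
- hood: Grey sheet-metal hood fixed over the +x part of the fixture, same origin and axes as fixture. It covers x = -8 to +140 mm, is 94 mm wide and its top is 70 mm above the bench. The sprung stop is inside it, out of sight; the carriage can touch nothing else of the hood.
- hood_mouth (a point): Centre of the hood's open mouth (fixture x = -8 mm, 30 mm above the bench), facing -x. The hidden stop, a brass pad, has its face somewhere 18 to 38 mm inside it, set differently each time and not measured. The pad is sprung along x: 0.6 N to start, then 3 N per mm, solid after 5 mm; over 12 N on it damages it.
- carriage: Loose aluminium block 100 (x) x 40 (y) x 30 (z) mm, 0.35 to 0.55 kg, on the base plate between the rails (1.5 mm play each side). A brass dop with a green stone stands on it at x = -20 mm, up to 62 mm above its underside. Origin: centre of its underside, 14 mm above the bench. Its +x points into the hood.
- carriage_rear (a point): Centre of the carriage's flat rear end, where it is pushed (carriage x = -50 mm, 15 mm above its underside). The carriage has to slide 24 to 58 mm to meet the stop. Sliding takes about 1.5 to 4 N because of friction, which varies; friction also keeps it against the stop when let go.
- pusher: Loose push bar, about 0.4 kg: a square brass bar 160 (x) x 18 (y) x 18 (z) mm with a wooden grip on top of its middle, 60 (x) x 20 (y) mm, from 18 to 58 mm above the underside. Origin: centre of the underside. Its ends, at x = -80 and +80 mm, are flat and alike. It lies on the mat at the start.
- mat: Fixed black rubber mat 220 (x) x 130 (y) mm, 6 mm thick, flat on the bench. Origin: centre of its underside, so its top is at z = +6 mm.
- jar: Bystander: amber jar, 56 mm across and 65 mm tall. Origin: centre of its underside.
- spanner: Bystander: steel spanner 140 mm long lying along its x axis on the bench beside the mat. Origin: underside.
- loupe: Bystander: black eye loupe, 38 mm across and 30 mm tall. Origin: centre of its underside.
- collet: Bystander: steel ring, 38 mm across and 14 mm tall, lying flat beside the fixture. Origin: centre of its underside.
- dop: Bystander: small square brass dop, 75 mm long and 13 mm thick, lying beside the fixture. Origin: underside, near its middle.
- oil: Bystander: clear oil bottle, 44 mm across and 100 mm tall. Origin: centre of its underside.
Mind the look-alikes: they are no part of the job. What is meant by the pusher is not blue, and is the larger of those in its own colour.

How it is judged:
By the outcome, as a careful person would: the job done as asked, in the order asked, and still so for the second after the job is handed in, with the robot touching nothing.
It also fails if it takes over 72 s, if anything falls off the work surface, if the arm or the gripper's body presses on something with over 40 N, if the wrist force passes 120 N, or if a joint passes its speed limit or range.

ROBOT

A 6-joint arm with a two-finger parallel gripper is mounted at the origin on the work surface. World frame = base frame: x ahead of the robot, y to its left, z up, the work surface at z = 0. Lengths are in m, angles in degrees, forces in N, time in s.
With the tool pointing down it reaches from about 0.35 to 0.775 m from the base axis. Payload 5.5 kg.
Tool frame: the origin (TCP) lies at the very end of the fingers, on their centre line; the grasp point (between the pads) lies 19 mm behind it; z points along the fingers, y is the line along which they close (so a half turn about z gives the same grasp; the last joint's range is limited). The gripper opens to 85 mm and grips with 20 to 120 N. Pads are 22 mm wide; open, the fingers measure 114 mm over their backs; the gripper's body (76 mm by 85 mm) begins 54 mm behind the grasp point. The pads swing forward as they close: fully open they stand 13 mm farther back than shut.
Start: joints at [58.923, 17.945, 2.641, 74.691, 0, 82.002], TCP at [0.225, 0.529, 0.199] pointing down, gripper open.
Joint ranges: [-158.12, 158.12], [-49.38, 96.58], [-58.88, 72.47], [-126.05, 133.96], [-84.25, 85.87], [-180, 180]. Speed limits (degrees/s): [147.25, 147.25, 180, 180, 180, 180].

INTERFACE

Orientations are given as a 3x3 rotation matrix whose columns are the frame's x, y, z axes.
In Python, from rig import state, get_image, camera_info, close_job gives the robot as it stands.
- The arm moves only by the tool drive_tool, never from a script. Its argument "deltas" is a list of rows, each a list of 3 entries, a list of its own where there are three numbers: the shift along the tool's x, y, z in cm, then the turn about the tool's z in degrees, then the closure in counts, from 0 (fully open) to 255 (shut). A call has 1 to 8 rows; each row shifts and turns the commanded pose from where the row before left it, along the tool's axes as they then stand; what a row does not reach is not made up. A row lasts 1/10 s, in which the tool goes at most 50 mm and 8.59 degrees, less where a joint would pass 70% of its speed; a pose out of reach is approached as far as the arm can. A call with a gripper value outside its range is refused whole. The fingers move at their own pace and stop on an object; "force" is the grip in N (left out, the last holds). Time passes only in rows, so rows that do not move let the fingers close. It gives the time, the measured TCP pose, the force, the opening and the grip force at its end, in the units of the state.
- state(): the state, without advancing time (a new reading comes with each control period).
- get_image(name): name is "scene" or "top" or "wrist"; returns (picture, depth): 400x640x3 uint8, red, green, blue; 400x640 float32, m along the optical axis (not along the pixel's ray), 0 where there is no reading.
- camera_info(name): a dict with "fovy" (degrees; the focal length in pixels is half the picture's height over the tangent of half this angle, whatever the lens; pixels are square), "cx", "cy" (the principal point, pixels), "k1" (the pictures are not rectified: a ray, as slopes to the right and down, at radius r is drawn at 1 + k1 r^2 times it, then the intrinsics apply), "xyz" and "attitude" of the camera in the world. Camera axes: x right, y up, looking along -z (the intrinsics and any distortion apply to the point x, -y, -z); pixel columns grow to the right and rows downward; lengths in m; the calibration is good to about 2 mm. A picture is of the moment at which its call begins: read the wrist's pose just before it. camera_info takes no time and is no camera call; for the wrist camera it gives the pose at the moment of the call.
- close_job(): hands the job in; it is judged then, once.
The state is a dict: "t": time; "qpos": joint angles; "qvel": joint speeds; "effort": joint torques, N m; "ee_pos": TCP position; "eef_rot": TCP orientation; "wrist_force": force on the tool from outside, world axes, zero at the start; "torque": the same for the moment, N m; "gripper_width": finger opening in m; "grasp_force": force on a finger pad.
Only numpy, scipy, OpenCV 4.12 (cv2) and the standard library are available. Lean on these libraries where they do the work, as an engineer would, in place of code of your own. Each camera call takes 0.05 s, during which the arm holds its last target. There are 200 camera calls.

## Working session

There is one attempt and no reset: what is moved stays moved. The work goes in short steps, Python scripts to look and compute and a tool call to move; the robot and the scene stay as the last step left them, time stands still between calls to the robot, and variables do not carry over. Pictures are saved under pics/ and viewed, at most 10 in all, crops included, and the job is handed in when it is done.

Besides the shell and the picture viewer there is one more tool, called after "Call:" as name([rows], argument=value, ...), one row to a line, values as JSON. drive_tool: Moves the arm, as the interface text tells. Its arguments: {"type":"object","properties":{"deltas":{"type":"array"},"force":{"type":"number"}},"required":["deltas"]}

```bash
mkdir -p pics
cat > h.py <<'E'
import numpy as np, cv2
from rig import state, get_image, camera_info
def K(n):
    c=camera_info(n); f=200/np.tan(np.radians(c["fovy"]/2)); return c,f
def ray(c,f,u,v):
    d=np.array([(u-c["cx"])/f,(v-c["cy"])/f]); s=d.copy()
    for _ in range(20): s=d/(1+c["k1"]*(s@s))
    R=np.array(c["attitude"]).reshape(3,3)
    return np.array(c["xyz"]),R@np.array([s[0],-s[1],-1])
def onplane(n,u,v,z,c=None):
    c0,f=K(n); c=c or c0
    o,d=ray(c,f,u,v); return o+d*(z-o[2])/d[2]
E
python3 - <<'E'
from h import *
for n in ("scene","top"):
    c=camera_info(n); print(n,c)
    p,d=get_image(n); np.savez(f"pics/{n}0.npz",p=p,d=d)
    cv2.imwrite(f"pics/{n}0.png",p[:,:,::-1])
print(state())
E
```

```text
scene {'fovy': 48.76090261359086, 'cx': 314.29763027321025, 'cy': 205.98943643029145, 'k1': 0.015734335780746483, 'xyz': array([ 0.91223547, -0.62828416,  1.11167031]), 'attitude': array([[ 0.78299554, -0.52391739,  0.33530369],
       [ 0.62186369,  0.67168668, -0.40264445],
       [-0.01426659,  0.523782  ,  0.85173287]])}
top {'fovy': 50.423013173435066, 'cx': 310.69789590745313, 'cy': 198.95860551139458, 'k1': 0.036095666300925616, 'xyz': array([ 0.40209928, -0.12011744,  1.10418738]), 'attitude': array([[-0.00558258,  0.99424105, -0.10702138],
       [-0.99973637, -0.00316553,  0.02274136],
       [ 0.02227162,  0.10712012,  0.99399661]])}
{'t': 0.1, 'qpos': array([5.89225144e+01, 1.79845420e+01, 2.58103338e+00, 7.46925213e+01,
       1.28313663e-03, 8.20027509e+01]), 'qvel': array([ 0.0668707 , -0.14644935,  0.15589654,  0.09550178,  0.0453198 ,
       -0.01720657]), 'effort': array([ 2.64117523e-03, -4.81724811e+01,  2.99244797e+01,  1.27476698e-02,
       -8.76451782e-05,  3.10505482e-05]), 'ee_pos': array([0.22511921, 0.5285102 , 0.19860007]), 'eef_rot': array([[-9.19956654e-01,  3.92019097e-01, -8.84346032e-04],
       [ 3.92020011e-01,  9.19955588e-01, -1.42391594e-03],
       [ 2.55356833e-04, -1.65662228e-03, -9.99998595e-01]]), 'wrist_force': array([-0.22456972,  1.17654691,  0.19126759]), 'torque': array([ 0.00486046,  0.06337861, -0.0106231 ]), 'grasp_force': 0.0, 'gripper_width': 0.08542497901593658}
```

View pics/top0.png

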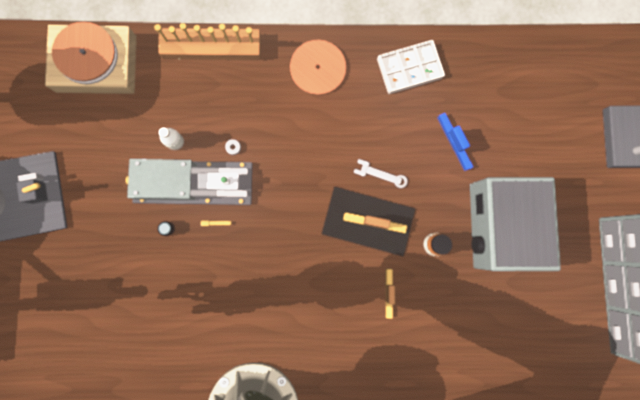

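View pics/scene0.png

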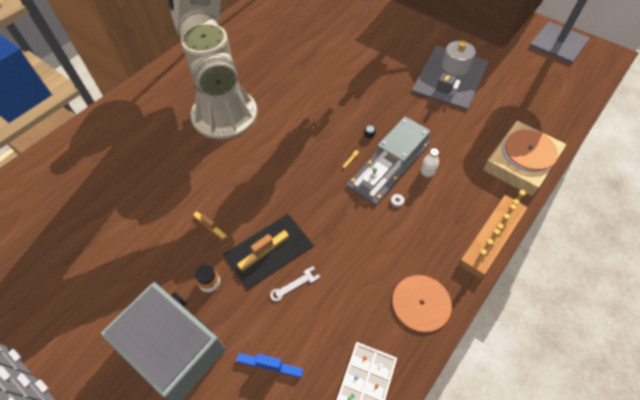

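The top view shows the fixture at about (190,182), with the hood to the left and the open end at (252,184) to the right. The mat is at (369,221).

There are three push-bar candidates in the top view:
- Brass with a wooden grip, on the mat at (375,222).
- A smaller brass one off the mat at (390,294).
- A blue one at (456,142).

The bar at (375,222) fits: it isn't blue, it is the larger brass one and it lies on the mat. I'll confirm it in an enlarged crop and measure.

Run:
```python
from h import *
p=np.load("pics/top0.npz")["p"]; 
a=cv2.resize(p[170:330,310:430],None,fx=3.6,fy=3.6,interpolation=cv2.INTER_CUBIC)
b=cv2.resize(p[140:220,115:265],None,fx=2.4,fy=2.4,interpolation=cv2.INTER_CUBIC)
H=max(a.shape[0],b.shape[0]); o=np.zeros((H,a.shape[1]+b.shape[1],3),np.uint8)
o[:a.shape[0],:a.shape[1]]=a;o[:b.shape[0],a.shape[1]:]=b
cv2.imwrite("pics/crop1.png",o[:,:,::-1]);print(o.shape)
hsv=cv2.cvtColor(p,cv2.COLOR_RGB2HSV)
def big(m,roi):
    z=np.zeros_like(m);y0,y1,x0,x1=roi;z[y0:y1,x0:x1]=m[y0:y1,x0:x1]
    c=max(cv2.findContours(z,cv2.RETR_EXTERNAL,cv2.CHAIN_APPROX_NONE)[0],key=cv2.contourArea);return c
def rep(name,c,z):
    pts=np.array([onplane("top",u,v,z)[:2] for u,v in c[:,0]],np.float32)
    (cx,cy),(w,h),ang=cv2.minAreaRect(pts)
    bx=cv2.boxPoints(((cx,cy),(w,h),ang)); e=bx[1]-bx[0];e2=bx[2]-bx[1]
    L=e if np.hypot(*e)>np.hypot(*e2) else e2
    print(name,"c",np.round([cx,cy],4),"size",np.round([w,h],4),"long axis deg",round(np.degrees(np.arctan2(L[1],L[0])),1))
V=hsv[:,:,2];S=hsv[:,:,1];Hh=hsv[:,:,0]
rep("mat",big(cv2.morphologyEx(((V<75)).astype(np.uint8)*255,cv2.MORPH_CLOSE,np.ones((13,13))),(180,262,315,420)),.006)
brass=((Hh>17)&(Hh<32)&(S>110)&(V>130)).astype(np.uint8)*255
woodbr=((Hh>8)&(Hh<32)&(S>110)&(V>150)).astype(np.uint8)*255
rep("bar",big(woodbr,(205,240,335,412)),.03)
rep("small",big(woodbr,(265,322,380,400)),.02)
rep("hood",big(((S<60)&(V>110)).astype(np.uint8)*255,(150,210,122,192)),.07)
for n,u,v in (("mouth-end top L",191,162),("R",191,199)): print(n,onplane("top",u,v,.07).round(4))
```

```text
(576, 792, 3)
mat c [ 0.4611 -0.2955] size [0.2118 0.1234] long axis deg 74.2
bar c [ 0.459  -0.3064] size [0.1637 0.0256] long axis deg 78.0
small c [ 0.2759 -0.337 ] size [0.0332 0.1296] long axis deg -4.8
hood c [0.5597 0.2228] size [0.1542 0.1099] long axis deg 89.1
mouth-end top L [0.6054 0.1489 0.07  ]
R [0.5143 0.1468 0.07  ]
```

View pics/crop1.png

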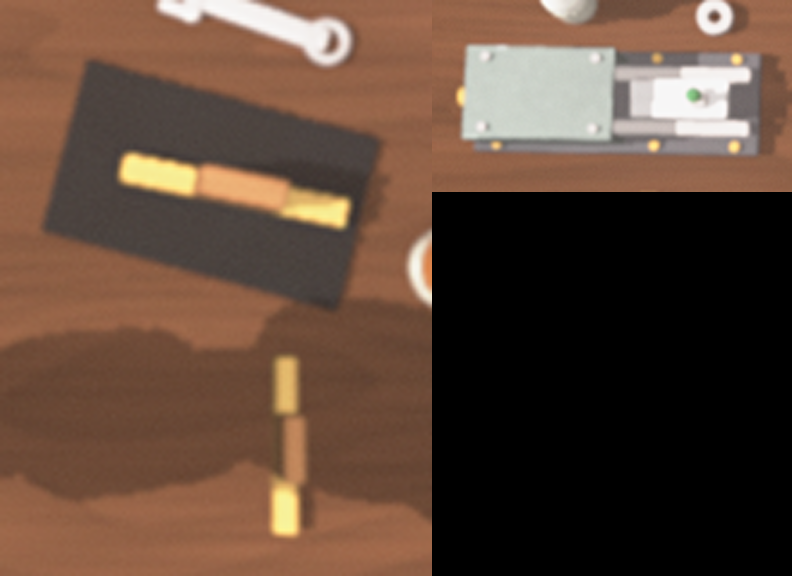

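The enlarged crop shows the mat bar (about 64 px, or 160 mm long, from (120,165) to (350,215)) is clearly bigger than the loose brass one (about 130 mm). It is the pusher. The fixture's open end is to the right and the stone is at about (693,96). I'll turn the tool and look at the fixture on the way.

Call:
drive_tool([
  [[0,0,0],8.5,0],
  [[0,0,0],8.5,0],
  [[0,0,0],8.5,0],
  [[0,0,0],8.5,0],
  [[0,0,0],8.5,0],
  [[0,0,0],8.5,0],
  [[0,0,0],8.5,0],
  [[0,0,0],8.5,0],
])

```text
t: 0.9
ee_pos: [0.2253, 0.5287, 0.1989]
eef_rot: [[0.025, 1.0, -0.001], [1.0, -0.025, -0.001], [-0.001, -0.0, -1.0]]
wrist_force: [0.4, 0.2, -0.0]
gripper_width: 0.0851
grasp_force: 0.0
```

Call:
drive_tool([
  [[0,0,0],8.5,0],
  [[-3.2,3.3,-0.5],0,0],
  [[-3.2,3.3,-0.5],0,0],
  [[-3.2,3.3,-0.5],0,0],
  [[-3.2,3.3,-0.5],0,0],
  [[-3.2,3.3,-0.5],0,0],
  [[-3.2,3.3,-0.5],0,0],
  [[-3.2,3.3,-0.5],0,0],
])

```text
t: 1.7
ee_pos: [0.4165, 0.268, 0.2343]
eef_rot: [[0.166, 0.986, -0.0], [0.986, -0.166, -0.0], [-0.0, -0.0, -1.0]]
wrist_force: [1.1, 1.2, 0.1]
gripper_width: 0.0849
grasp_force: 0.0
```

Call:
drive_tool([
  [[-3.2,3.3,-0.5],0,0],
  [[-3.2,3.3,-0.5],0,0],
  [[-3.2,3.3,-0.5],0,0],
  [[-3.2,3.3,-0.5],0,0],
  [[0,0,0],0,0],
  [[0,0,0],0,0],
])

```text
t: 2.3
ee_pos: [0.5248, 0.1206, 0.2537]
eef_rot: [[0.169, 0.986, -0.002], [0.986, -0.169, 0.0], [0.0, -0.002, -1.0]]
wrist_force: [-0.7, -0.1, -0.2]
gripper_width: 0.0854
grasp_force: 0.0
```

Run:
```python
from h import *
import pickle
s=state();c=camera_info("wrist"); p,d=get_image("wrist"); pickle.dump((s,c,p,d),open("pics/w1.pkl","wb"))
cv2.imwrite("pics/w1.png",p[:,:,::-1]); print(s["t"],s["ee_pos"],s["eef_rot"].round(3),c)
```

```text
2.3 [0.52484197 0.12055386 0.25367849] [[ 0.169  0.986 -0.002]
 [ 0.986 -0.169  0.   ]
 [ 0.    -0.002 -1.   ]] {'fovy': 70.46733554089913, 'cx': 318.9815568275854, 'cy': 199.7246601923131, 'k1': -0.03752930129162814, 'xyz': array([0.5383159 , 0.19617832, 0.42846388]), 'attitude': array([[ 0.98566973,  0.16014866,  0.05298668],
       [-0.1686625 ,  0.94096064,  0.29350646],
       [-0.00285372, -0.2982373 ,  0.95448749]])}
```

View pics/w1.png

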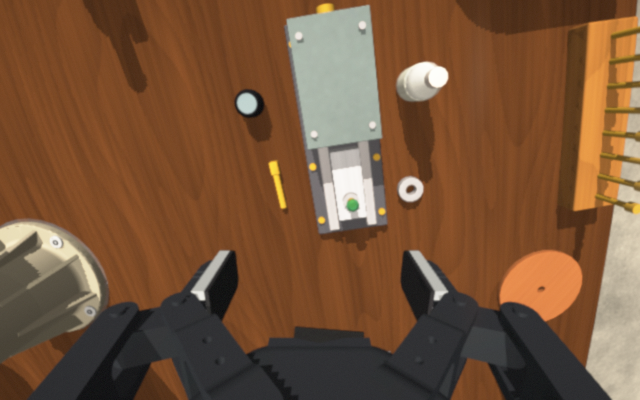

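The wrist view shows the hood top with corners at (288,18), (370,6), (383,140) and (307,149). The plate's open end runs from (321,233) to (386,224), and the carriage's rear edge is near (338,222) to (367,217).

Run:
```python
from h import *
import pickle
s,c,p,d=pickle.load(open("pics/w1.pkl","rb"))
P=lambda u,v,z:onplane("wrist",u,v,z,c)[:2]
hc=[P(u,v,.07) for u,v in((288,18),(370,6),(383,140),(307,149))]; print("hood",np.round(hc,4))
e=[P(321,233,.014),P(386,224,.014)];print("plate end",np.round(e,4), np.round(np.mean(e,0),4))
ax=(hc[0]+hc[1]-hc[2]-hc[3])/2; print("hood heading",np.degrees(np.arctan2(ax[1],ax[0])),np.linalg.norm(ax))
n=hc[1]-hc[0]+hc[2]-hc[3];print("heading by cross",np.degrees(np.arctan2(n[1],n[0]))+90, "plate",np.degrees(np.arctan2(*(e[1]-e[0])[::-1]))+90)
print("mouth mid",(hc[2]+hc[3])/2)
print("carr rear top",P(338,222,.044),P(367,217,.044))
# profile along carriage centre line: depth along line
for v in range(205,236,2):
    print(v,p[v,348:358:4].tolist(),d[v,348:358:4].round(3))
cv2.imwrite("pics/w1c.png",cv2.resize(p[120:245,290:410],None,fx=4.5,fy=4.5,interpolation=cv2.INTER_CUBIC)[:,:,::-1])
```

```text
hood [[0.5202 0.302 ]
 [0.6122 0.2985]
 [0.6103 0.1495]
 [0.5148 0.1544]]
plate end [[0.5091 0.0135]
 [0.6128 0.0114]] [0.561  0.0124]
hood heading 88.59835664152844 0.1483919534368303
heading by cross 87.44731981332137 plate 88.86941275207737
mouth mid [0.56258174 0.15192923]
carr rear top [0.53857934 0.03974771] [0.58123904 0.04037458]
205 [[91, 169, 99], [89, 169, 87], [85, 160, 95]] [0.372 0.371 0.371]
207 [[87, 153, 98], [88, 169, 93], [81, 150, 93]] [0.375 0.372 0.372]
209 [[116, 147, 117], [83, 158, 95], [102, 136, 104]] [0.376 0.371 0.376]
211 [[212, 210, 200], [123, 142, 120], [182, 179, 172]] [0.409 0.379 0.407]
213 [[244, 241, 237], [185, 180, 173], [190, 184, 178]] [0.41  0.409 0.409]
215 [[248, 246, 243], [188, 182, 177], [190, 184, 179]] [0.409 0.409 0.407]
217 [[249, 246, 243], [186, 179, 174], [176, 170, 165]] [0.411 0.411 0.41 ]
219 [[189, 184, 178], [118, 114, 113], [92, 88, 88]] [0.443 0.444 0.444]
221 [[81, 78, 78], [81, 78, 78], [79, 75, 76]] [0.444 0.444 0.445]
223 [[79, 75, 76], [80, 76, 78], [80, 76, 76]] [0.446 0.444 0.446]
225 [[78, 76, 76], [80, 77, 78], [81, 77, 77]] [0.445 0.445 0.446]
227 [[78, 75, 75], [81, 78, 78], [81, 75, 75]] [0.446 0.448 0.447]
229 [[79, 68, 65], [80, 64, 53], [86, 58, 42]] [0.448 0.466 0.463]
231 [[84, 52, 29], [84, 51, 28], [91, 55, 30]] [0.466 0.464 0.465]
233 [[84, 50, 28], [86, 51, 28], [90, 53, 27]] [0.465 0.465 0.466]
235 [[85, 50, 26], [84, 49, 27], [87, 51, 25]] [0.468 0.467 0.467]
```

View pics/w1c.png

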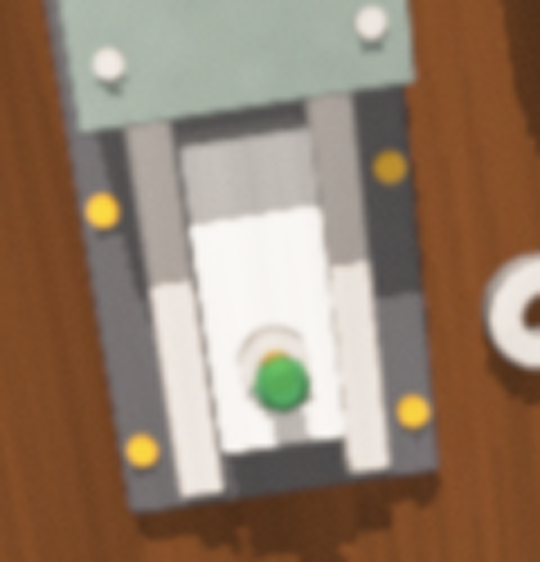

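Call:
drive_tool([
  [[-4.3,0.07,0.5],0,0],
  [[-4.3,0.07,1],0,0],
  [[-4.3,0.07,1],0,0],
  [[-4.3,0.07,1],0,0],
  [[-4.3,0.07,1],0,0],
  [[-4.3,0.07,1],0,0],
  [[-4.3,0.07,1],0,0],
  [[-4.3,0.07,1],0,0],
])

```text
t: 3.15
ee_pos: [0.4726, -0.2181, 0.1791]
eef_rot: [[0.164, 0.987, 0.0], [0.987, -0.164, 0.0], [0.0, 0.0, -1.0]]
wrist_force: [0.6, -0.2, -0.1]
gripper_width: 0.0853
grasp_force: 0.0
```

Call:
drive_tool([
  [[-4.3,0.07,1],0,0],
  [[-4.3,0.07,1],0,0],
  [[0,0,0],0,0],
  [[0,0,0],0,0],
  [[0,0,0],0,0],
])

```text
t: 3.65
ee_pos: [0.4605, -0.3017, 0.1596]
eef_rot: [[0.164, 0.986, -0.0], [0.986, -0.164, 0.001], [0.001, -0.0, -1.0]]
wrist_force: [-0.6, 0.1, 1.2]
gripper_width: 0.0854
grasp_force: 0.0
```

```bash
cat > w.py <<'E'
from h import *
import pickle,sys
n=sys.argv[1]
s=state();c=camera_info("wrist"); p,d=get_image("wrist"); pickle.dump((s,c,p,d),open(f"pics/{n}.pkl","wb"))
cv2.imwrite(f"pics/{n}.png",p[:,:,::-1]); print(s["t"],s["ee_pos"],np.degrees(np.arctan2(s["eef_rot"][1,0],s["eef_rot"][0,0])),s["eef_rot"].round(4).tolist(),s["wrist_force"].round(2))
E
python3 w.py w2
```

```text
3.65 [ 0.46045477 -0.30165602  0.15957025] 80.54877972868321 [[0.1642, 0.9864, -0.0001], [0.9864, -0.1642, 0.0008], [0.0008, -0.0002, -1.0]] [-0.65  0.05  1.25]
```

View pics/w2.png

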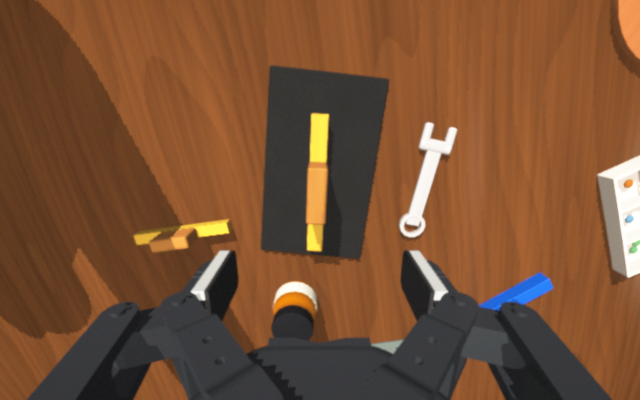

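The bar's top edge runs from (319,114) to (314,250), and its grip spans rows 163 to 225. The jar at (293,310) is beyond the near end.

Run:
```python
from h import *
import pickle
s,c,p,d=pickle.load(open("pics/w2.pkl","rb"))
hsv=cv2.cvtColor(p,cv2.COLOR_RGB2HSV);H,S,V=cv2.split(hsv)
m=((V>140)&(S>100)&(H<35)).astype(np.uint8);m[:80]=0;m[265:]=0;m[:,:285]=0;m[:,350:]=0
def pts(mask):
    v,u=np.nonzero(mask);R=np.array(c["attitude"]);
    return u,v
v,u=np.nonzero(m); dep=d[v,u]; f=K("wrist")[1]
Q=[]
for a,b,z in zip(u,v,dep):
    o,r=ray(c,f,a,b); Q.append(o+r*z)
Q=np.array(Q); print(len(Q),np.percentile(Q[:,2],[2,20,50,80,98]))
for n,sel,zz in (("grip",Q[:,2]>.05,.064),("bar",(Q[:,2]<.03)&(Q[:,2]>.01),.024)):
    pp=np.array([onplane("wrist",a,b,zz,c)[:2] for a,b in zip(u[sel],v[sel])],np.float32)
    (cx,cy),wh,an=cv2.minAreaRect(pp)
    pc=pp-pp.mean(0);_,_,vt=np.linalg.svd(pc,full_matrices=False)
    print(n,(cx,cy),wh,an,"pca",np.degrees(np.arctan2(vt[0,1],vt[0,0])))
P=lambda u,v,z:onplane("wrist",u,v,z,c)[:2]
a=P(319.5,113,.024);b=P(314.5,250.5,.024);print("ends",a,b,(a+b)/2,np.linalg.norm(a-b),np.degrees(np.arctan2(*(a-b)[::-1])))
mc=[P(u,v,.006) for u,v in((270,66),(388,78),(361,260),(261,249))];print("mat",np.round(mc,4),np.mean(mc,0))
print("jar top approx",P(293,310,.06))
```

```text
2684 [-0.00024102  0.02351827  0.0249406   0.06397462  0.06524354]
grip (0.44927045702934265, -0.31150954961776733) (0.13949713110923767, 0.05162720009684563) 89.34695434570312 pca -101.871574
bar (0.45623549818992615, -0.3059341609477997) (0.15897297859191895, 0.017867498099803925) 78.09550476074219 pca -102.03873
ends [ 0.47315279 -0.2272557 ] [ 0.440963   -0.38439134] [ 0.4570579  -0.30582352] 0.16039885057513736 78.42292561341408
mat [[ 0.4289 -0.1708]
 [ 0.5521 -0.2033]
 [ 0.4966 -0.4171]
 [ 0.3714 -0.3803]] [ 0.46225101 -0.29287718]
jar top approx [ 0.40700823 -0.43796691]
```

Call:
drive_tool([
  [[-0.48,-0.29,0],2.3,0],
  [[0,0,2.5],0,0],
  [[0,0,2.5],0,0],
  [[0,0,2],0,0],
  [[0,0,2],0,0],
  [[0,0,1],0,0],
  [[0,0,0],0,0],
  [[0,0,0],0,0],
])

```text
t: 4.5
ee_pos: [0.4569, -0.3079, 0.0601]
eef_rot: [[0.206, 0.979, 0.001], [0.979, -0.206, -0.0], [-0.0, 0.001, -1.0]]
wrist_force: [0.6, -0.7, -0.5]
gripper_width: 0.0853
grasp_force: 0.0
```

Call:
drive_tool([
  [[0.18,0,1.5],0,0],
  [[0,0,1.2],0,0],
  [[0,0,0.4],0,0],
  [[0,0,0],0,0],
  [[0,0,0],0,100],
  [[0,0,0],0,160],
  [[0,0,0],0,255],
  [[0,0,0],0,255],
], force=60)

```text
t: 5.3
ee_pos: [0.457, -0.3063, 0.0287]
eef_rot: [[0.206, 0.979, 0.001], [0.979, -0.206, -0.0], [-0.0, 0.001, -1.0]]
wrist_force: [-1.4, 0.8, -0.5]
gripper_width: 0.0286
grasp_force: 0.0
```

Call:
drive_tool([
  [[0,0,0],0,255],
  [[0,0,0],0,255],
  [[0,0,0],0,255],
  [[0,0,0],0,255],
])

```text
t: 5.7
ee_pos: [0.4571, -0.3063, 0.0289]
eef_rot: [[0.206, 0.979, 0.001], [0.979, -0.206, -0.0], [-0.0, 0.001, -1.0]]
wrist_force: [-0.2, 1.2, 5.9]
gripper_width: 0.0172
grasp_force: 58.8
```

Call:
drive_tool([
  [[0,0,-0.5],0,255],
  [[0,0,-1],0,255],
  [[0,0,-1.5],0,255],
  [[0,0,-1.5],0,255],
  [[0,0,-1.5],0,255],
  [[0,0,0],0,255],
  [[0,0,0],0,255],
])

```text
t: 6.4
ee_pos: [0.4569, -0.3061, 0.0883]
eef_rot: [[0.206, 0.979, 0.0], [0.979, -0.206, -0.0], [0.0, 0.0, -1.0]]
wrist_force: [0.5, 0.2, -5.6]
gripper_width: 0.0166
grasp_force: 58.8
```

Call:
drive_tool([
  [[1.5,0.35,0],0,255],
  [[3,0.7,0],0,255],
  [[3.8,0.85,0],0,255],
  [[3.8,0.85,0],0,255],
  [[3.8,0.85,0],0,255],
  [[3.8,0.85,0],0,255],
  [[2.5,0.5,0],0,255],
  [[1.5,0.29,0],0,255],
])

```text
t: 7.2
ee_pos: [0.5567, -0.0818, 0.0872]
eef_rot: [[0.203, 0.979, -0.002], [0.979, -0.203, 0.001], [0.001, -0.002, -1.0]]
wrist_force: [0.1, -0.5, -4.3]
gripper_width: 0.017
grasp_force: 58.9
```

Call:
drive_tool([
  [[0,0,0],-3.5,255],
  [[0,0,0],-3.5,255],
  [[0,0,0],-3.5,255],
  [[0,0,0],0,255],
  [[0,0,0],0,255],
  [[0,0,0],0,255],
])

```text
t: 7.8
ee_pos: [0.5566, -0.0851, 0.0881]
eef_rot: [[0.025, 1.0, -0.001], [1.0, -0.025, 0.0], [0.0, -0.001, -1.0]]
wrist_force: [-0.0, 0.9, -4.2]
gripper_width: 0.0168
grasp_force: 58.9
```

```bash
python3 w.py w3
python3 - <<'E'
from h import *
s=state();print(s["gripper_width"],s["grasp_force"],s["torque"].round(3))
E
```

```text
7.8 [ 0.55663755 -0.08509367  0.0880999 ] 88.54296104944444 [[0.0254, 0.9997, -0.0005], [0.9997, -0.0254, 0.0002], [0.0002, -0.0005, -1.0]] [-0.03  0.89 -4.16]
0.016925707638291928 58.88971209526062 [ 0.029 -0.006  0.041]
```

View pics/w3.png

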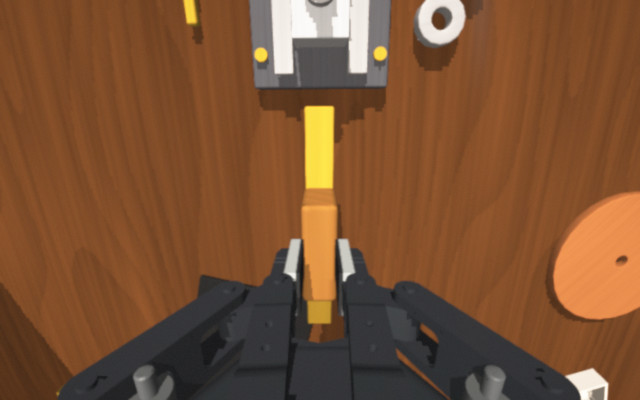

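The bar is held straight, its end at (319,107) pointing at the slot. The carriage's rear top edge spans about (292,39) to (350,39).

Run:
```python
from h import *
import pickle
s,c,p,d=pickle.load(open("pics/w3.pkl","rb"))
P=lambda u,v,z:onplane("wrist",u,v,z,c)[:2].round(4)
hsv=cv2.cvtColor(p,cv2.COLOR_RGB2HSV);H,S,V=cv2.split(hsv)
br=((S>150)&(V>180)&(H>18)&(H<35))
for v in (115,150,180):
    u=np.nonzero(br[v,290:350])[0]+290; print(v,u.min(),u.max(),P((u.min()+u.max())/2,v,.0834))
v=np.nonzero(br[90:150,320])[0]+90; print("end row",v.min(),P(319.5,v.min()-.5,.0834))
print(p[28:48:2,300].tolist()); 
w=(V>150)&(S<50)
for r in (25,32,50,65):
    u=np.nonzero(w[r,255:390])[0]+255; print(r,u[np.r_[True,np.diff(u)>1]],u[np.r_[np.diff(u)>1,True]])
for q in((292,38.5),(350,38.5)):print(P(*q,.044))
print("rails inner",P(293,65,.026),P(349,65,.026),"plate",P(257,88,.014),P(387,87,.014))
```

```text
115 305 333 [ 0.5586 -0.0103]
150 305 333 [ 0.5581 -0.0316]
180 305 332 [ 0.5573 -0.0509]
end row 106 [ 0.559  -0.0048]
[[251, 250, 248], [251, 250, 248], [251, 250, 248], [251, 249, 248], [247, 244, 241], [147, 142, 139], [101, 99, 97], [102, 99, 97], [102, 98, 96], [98, 93, 91]]
25 [272] [368]
32 [272] [368]
50 [273 349] [292 367]
65 [274 349] [292 367]
[0.541  0.0412]
[0.5814 0.0402]
rails inner [0.5394 0.0267] [0.5825 0.0257] plate [0.5078 0.0119] [0.6151 0.01  ]
```

Call:
drive_tool([
  [[0,0.1,1.2],0,255],
  [[0,0,1.2],0,255],
  [[0,0,1.2],0,255],
  [[0,0,0.9],0,255],
  [[0,0,0],0,255],
  [[0,0,0],0,255],
  [[0,0,0],0,255],
])

```text
t: 8.55
ee_pos: [0.5584, -0.0851, 0.0438]
eef_rot: [[0.024, 1.0, 0.001], [1.0, -0.024, -0.0], [-0.0, 0.001, -1.0]]
wrist_force: [0.1, 0.9, -3.9]
gripper_width: 0.0168
grasp_force: 58.9
```

Call:
drive_tool([
  [[0.6,0,0],0,255],
  [[1,0,0],0,255],
  [[1,0,0],0,255],
  [[0.7,0,0],0,255],
  [[0.4,0,0],0,255],
  [[0.2,0,0],0,255],
  [[0,0,0],0,255],
  [[0,0,0],0,255],
])

```text
t: 9.35
ee_pos: [0.5589, -0.0462, 0.0434]
eef_rot: [[0.024, 1.0, 0.0], [1.0, -0.024, -0.0], [-0.0, 0.0, -1.0]]
wrist_force: [-0.9, -1.3, -3.5]
gripper_width: 0.0167
grasp_force: 58.9
```

```bash
python3 w.py w4
python3 - <<'E'
from h import *
f=[]
for i in range(4):
    f.append(state()["wrist_force"]); get_image("top")
print(np.round(f,2))
E
```

```text
9.35 [ 0.55890506 -0.04618073  0.04338946] 88.61391645089365 [[0.0242, 0.9997, 0.0001], [0.9997, -0.0242, -0.0001], [-0.0001, 0.0001, -1.0]] [-0.94 -1.34 -3.47]
[[ 0.8  -0.01 -4.38]
 [-0.51  0.91 -4.11]
 [-0.69  0.85 -4.55]
 [ 0.33 -0.58 -4.84]]
```

View pics/w4.png

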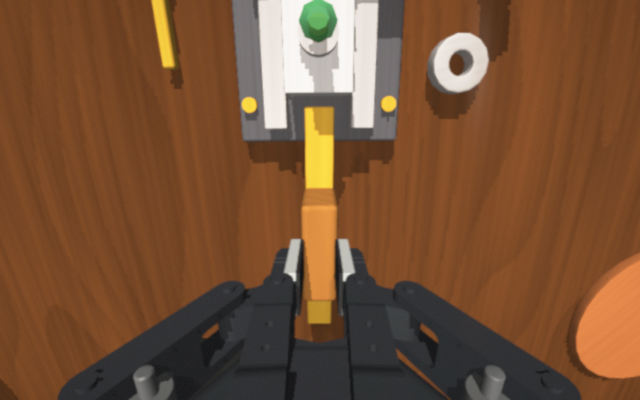

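The bar end at (319,107) is centred in the slot behind the carriage's rear edge at row 93, about 6 mm off. I'll start tapping.

Call:
drive_tool([
  [[0.3,0,0],0,255],
  [[0.3,0,0],0,255],
  [[0.2,0,0],0,255],
  [[0.2,0,0],0,255],
  [[0,0,0],0,255],
])

```text
t: 10.1
ee_pos: [0.5593, -0.036, 0.0435]
eef_rot: [[0.024, 1.0, 0.0], [1.0, -0.024, -0.0], [-0.0, 0.0, -1.0]]
wrist_force: [0.1, -1.8, -3.4]
gripper_width: 0.0169
grasp_force: 59.0
```

Call:
drive_tool([
  [[-0.6,0,0],0,255],
  [[0,0,0],0,255],
  [[0.4,0,0],0,255],
  [[0.2,0,0],0,255],
  [[0.2,0,0],0,255],
  [[0.2,0,0],0,255],
  [[0,0,0],0,255],
])

```text
t: 10.8
ee_pos: [0.5593, -0.0318, 0.0435]
eef_rot: [[0.024, 1.0, 0.0], [1.0, -0.024, 0.0], [0.0, 0.0, -1.0]]
wrist_force: [0.4, -1.5, -2.8]
gripper_width: 0.0171
grasp_force: 59.0
```

Call:
drive_tool([
  [[-0.6,0,0],0,255],
  [[0,0,0],0,255],
  [[0.4,0,0],0,255],
  [[0.2,0,0],0,255],
  [[0.2,0,0],0,255],
  [[0.2,0,0],0,255],
])

```text
t: 11.4
ee_pos: [0.5595, -0.0282, 0.0435]
eef_rot: [[0.024, 1.0, 0.0], [1.0, -0.024, -0.001], [-0.001, 0.0, -1.0]]
wrist_force: [0.1, -2.5, -3.1]
gripper_width: 0.017
grasp_force: 59.0
```

```bash
cat > f.py <<'E'
from h import *
f=[];y=[]
for i in range(6):
    s=state();f.append(s["wrist_force"]);y.append(s["ee_pos"]); get_image("top")
print(round(s["t"],2),"F",np.mean(f,0).round(2),[round(a[1],1) for a in f],"pos",np.mean(y,0).round(4))
E
python3 f.py; python3 w.py w5
python3 - <<'E'
from h import *
import pickle
s,c,p,d=pickle.load(open("pics/w5.pkl","rb"))
V=cv2.cvtColor(p,cv2.COLOR_RGB2HSV)[:,:,2]
print(V[70:115,298].tolist(),V[70:115,342].tolist())
E
```

```text
11.65 F [ 0.13 -1.52 -3.37] [np.float64(-2.5), np.float64(-2.7), np.float64(-1.9), np.float64(-0.9), np.float64(-0.9), np.float64(-0.2)] pos [ 0.5594 -0.0279  0.0435]
11.7 [ 0.55930015 -0.02789546  0.04334476] 88.62330840902895 [[0.024, 0.9997, 0.0], [0.9997, -0.024, 0.0004], [0.0004, 0.0, -1.0]] [ 0.77 -1.24 -4.05]
[246, 246, 246, 246, 246, 245, 245, 246, 246, 246, 246, 246, 246, 246, 246, 246, 246, 246, 246, 246, 246, 246, 246, 246, 246, 246, 246, 246, 246, 246, 246, 246, 246, 246, 245, 229, 167, 105, 84, 83, 80, 81, 81, 81, 79] [248, 248, 248, 248, 248, 248, 248, 247, 247, 248, 248, 248, 248, 248, 248, 248, 248, 248, 248, 248, 248, 248, 248, 248, 248, 248, 248, 248, 248, 248, 248, 248, 248, 248, 246, 229, 168, 105, 81, 79, 79, 78, 78, 78, 79]
```

The carriage moves with the bar end, and sliding takes about 2 to 3 N. More taps of the same size.

Call:
drive_tool([
  [[-0.6,0,0],0,255],
  [[0,0,0],0,255],
  [[0.4,0,0],0,255],
  [[0.2,0,0],0,255],
  [[0.2,0,0],0,255],
  [[0.2,0,0],0,255],
])

```text
t: 12.35
ee_pos: [0.5596, -0.0242, 0.0436]
eef_rot: [[0.024, 1.0, 0.0], [1.0, -0.024, -0.001], [-0.001, 0.0, -1.0]]
wrist_force: [0.1, -1.6, -2.4]
gripper_width: 0.0172
grasp_force: 59.1
```

Call:
drive_tool([
  [[-0.6,0,0],0,255],
  [[0,0,0],0,255],
  [[0.4,0,0],0,255],
  [[0.2,0,0],0,255],
  [[0.2,0,0],0,255],
  [[0.2,0,0],0,255],
])

```text
t: 12.95
ee_pos: [0.5597, -0.0202, 0.0436]
eef_rot: [[0.024, 1.0, 0.0], [1.0, -0.024, -0.001], [-0.001, 0.0, -1.0]]
wrist_force: [-1.1, -2.3, -3.6]
gripper_width: 0.0168
grasp_force: 59.1
```

Call:
drive_tool([
  [[-0.6,0,0],0,255],
  [[0,0,0],0,255],
  [[0.4,0,0],0,255],
  [[0.2,0,0],0,255],
  [[0.2,0,0],0,255],
  [[0.2,0,0],0,255],
])

```text
t: 13.55
ee_pos: [0.5598, -0.0162, 0.0436]
eef_rot: [[0.024, 1.0, 0.0], [1.0, -0.024, -0.001], [-0.001, 0.0, -1.0]]
wrist_force: [-0.3, -2.6, -2.6]
gripper_width: 0.0171
grasp_force: 59.1
```

Call:
drive_tool([
  [[-0.6,0,0],0,255],
  [[0,0,0],0,255],
  [[0.4,0,0],0,255],
  [[0.2,0,0],0,255],
  [[0.2,0,0],0,255],
  [[0.1,0,0],0,255],
])

```text
t: 14.15
ee_pos: [0.5598, -0.0131, 0.0435]
eef_rot: [[0.024, 1.0, 0.0], [1.0, -0.024, -0.001], [-0.001, 0.0, -1.0]]
wrist_force: [-0.2, -3.5, -2.7]
gripper_width: 0.0169
grasp_force: 59.1
```

```bash
python3 f.py
```

```text
14.4 F [-0.31 -2.18 -3.2 ] [np.float64(-3.5), np.float64(-3.0), np.float64(-2.6), np.float64(-1.5), np.float64(-1.5), np.float64(-1.1)] pos [ 0.5598 -0.013   0.0435]
```

Call:
drive_tool([
  [[-0.5,0,0],0,255],
  [[0,0,0],0,255],
  [[0.3,0,0],0,255],
  [[0.2,0,0],0,255],
  [[0.1,0,0],0,255],
  [[0.1,0,0],0,255],
  [[0,0,0],0,255],
])

```text
t: 15.15
ee_pos: [0.5598, -0.0111, 0.0435]
eef_rot: [[0.024, 1.0, 0.0], [1.0, -0.024, -0.0], [-0.0, 0.0, -1.0]]
wrist_force: [0.2, -1.6, -2.6]
gripper_width: 0.0167
grasp_force: 59.0
```

```bash
python3 f.py
```

```text
15.4 F [ 0.1  -2.36 -2.75] [np.float64(-1.6), np.float64(-2.4), np.float64(-2.6), np.float64(-3.2), np.float64(-2.2), np.float64(-2.2)] pos [ 0.5598 -0.0111  0.0435]
```

Call:
drive_tool([
  [[-0.5,0,0],0,255],
  [[0,0,0],0,255],
  [[0.3,0,0],0,255],
  [[0.2,0,0],0,255],
  [[0.1,0,0],0,255],
  [[0.1,0,0],0,255],
  [[0,0,0],0,255],
])

```text
t: 16.15
ee_pos: [0.5599, -0.0091, 0.0435]
eef_rot: [[0.024, 1.0, 0.0], [1.0, -0.024, -0.0], [-0.0, 0.0, -1.0]]
wrist_force: [-0.3, -1.5, -3.3]
gripper_width: 0.0172
grasp_force: 59.0
```

```bash
python3 f.py
```

```text
16.4 F [-0.29 -2.08 -3.26] [np.float64(-1.5), np.float64(-2.2), np.float64(-2.1), np.float64(-2.1), np.float64(-2.3), np.float64(-2.2)] pos [ 0.5598 -0.0091  0.0434]
```

Call:
drive_tool([
  [[-0.5,0,0],0,255],
  [[0,0,0],0,255],
  [[0.3,0,0],0,255],
  [[0.2,0,0],0,255],
  [[0.1,0,0],0,255],
  [[0.1,0,0],0,255],
  [[0,0,0],0,255],
])

```text
t: 17.15
ee_pos: [0.5599, -0.007, 0.0435]
eef_rot: [[0.024, 1.0, 0.0], [1.0, -0.024, -0.0], [-0.0, 0.0, -1.0]]
wrist_force: [-1.2, -1.8, -2.8]
gripper_width: 0.0173
grasp_force: 59.0
```

```bash
python3 f.py
```

```text
17.4 F [-0.74 -2.   -3.12] [np.float64(-1.8), np.float64(-1.7), np.float64(-2.0), np.float64(-2.0), np.float64(-2.7), np.float64(-1.7)] pos [ 0.5599 -0.0071  0.0435]
```

Call:
drive_tool([
  [[-0.5,0,0],0,255],
  [[0,0,0],0,255],
  [[0.3,0,0],0,255],
  [[0.2,0,0],0,255],
  [[0.1,0,0],0,255],
  [[0.1,0,0],0,255],
  [[0,0,0],0,255],
])

```text
t: 18.15
ee_pos: [0.5599, -0.005, 0.0435]
eef_rot: [[0.024, 1.0, 0.0], [1.0, -0.024, -0.0], [-0.0, 0.0, -1.0]]
wrist_force: [-0.3, -1.7, -3.2]
gripper_width: 0.0167
grasp_force: 59.0
```

```bash
python3 f.py
```

```text
18.4 F [ 0.24 -2.24 -2.93] [np.float64(-1.7), np.float64(-2.0), np.float64(-1.7), np.float64(-2.6), np.float64(-2.4), np.float64(-3.0)] pos [ 0.5599 -0.0051  0.0434]
```

Call:
drive_tool([
  [[-0.5,0,0],0,255],
  [[0,0,0],0,255],
  [[0.3,0,0],0,255],
  [[0.2,0,0],0,255],
  [[0.1,0,0],0,255],
  [[0.1,0,0],0,255],
  [[0,0,0],0,255],
])

```text
t: 19.15
ee_pos: [0.56, -0.003, 0.0435]
eef_rot: [[0.024, 1.0, 0.0], [1.0, -0.024, -0.0], [-0.0, 0.0, -1.0]]
wrist_force: [-0.3, -2.0, -3.3]
gripper_width: 0.0172
grasp_force: 59.0
```

```bash
python3 f.py
```

```text
19.4 F [ 0.1  -2.23 -2.9 ] [np.float64(-2.0), np.float64(-2.9), np.float64(-2.0), np.float64(-2.0), np.float64(-2.6), np.float64(-1.9)] pos [ 0.56   -0.0031  0.0434]
```

Call:
drive_tool([
  [[-0.5,0,0],0,255],
  [[0,0,0],0,255],
  [[0.3,0,0],0,255],
  [[0.2,0,0],0,255],
  [[0.1,0,0],0,255],
  [[0.1,0,0],0,255],
  [[0,0,0],0,255],
])

```text
t: 20.15
ee_pos: [0.5602, -0.0021, 0.0438]
eef_rot: [[0.024, 1.0, 0.001], [1.0, -0.024, -0.002], [-0.002, 0.001, -1.0]]
wrist_force: [-0.8, -6.5, -0.5]
gripper_width: 0.017
grasp_force: 59.2
```

```bash
python3 f.py
```

```text
20.4 F [-0.86 -5.26 -1.8 ] [np.float64(-6.5), np.float64(-5.2), np.float64(-5.5), np.float64(-5.4), np.float64(-3.8), np.float64(-5.2)] pos [ 0.5602 -0.0021  0.0438]
```

There is the stop: the force is 5.3 N against 2.2 N while sliding, and the carriage advanced only half the commanded step. One slightly firmer confirming tap, still well under 12 N.

Call:
drive_tool([
  [[-0.5,0,0],0,255],
  [[0,0,0],0,255],
  [[0.3,0,0],0,255],
  [[0.1,0,0],0,255],
  [[0.1,0,0],0,255],
  [[0.1,0,0],0,255],
  [[0,0,0],0,255],
])

```text
t: 21.15
ee_pos: [0.5603, -0.0016, 0.0439]
eef_rot: [[0.025, 1.0, 0.001], [1.0, -0.025, -0.003], [-0.003, 0.001, -1.0]]
wrist_force: [-1.2, -6.7, -1.2]
gripper_width: 0.0167
grasp_force: 59.3
```

```bash
python3 f.py
```

```text
21.4 F [-1.03 -6.9  -0.74] [np.float64(-6.7), np.float64(-7.7), np.float64(-6.2), np.float64(-7.5), np.float64(-6.8), np.float64(-6.5)] pos [ 0.5603 -0.0016  0.0439]
```

It's firmly against the stop (6.9 N total, about 4.7 N on the pad). I'll draw the bar off, lift it and carry it back.

Call:
drive_tool([
  [[-0.3,0,0],0,255],
  [[-1,0,0],0,255],
  [[-2,0,0],0,255],
  [[-2.5,0,0],0,255],
  [[-2,0,0],0,255],
  [[-1,0,0],0,255],
  [[0,0,-1],0,255],
  [[0,0,-1.5],0,255],
])

```text
t: 22.25
ee_pos: [0.5567, -0.0873, 0.068]
eef_rot: [[0.024, 1.0, -0.002], [1.0, -0.024, 0.002], [0.002, -0.003, -1.0]]
wrist_force: [0.3, 0.8, -4.8]
gripper_width: 0.0171
grasp_force: 59.0
```

Call:
drive_tool([
  [[0,0,-1.5],0,255],
  [[0,0,-0.5],0,255],
  [[0,0,0],3.5,255],
  [[0,0,0],3.5,255],
  [[0,0,0],3.5,255],
  [[0,0,0],0,255],
  [[0,0,0],0,255],
])

```text
t: 22.95
ee_pos: [0.5577, -0.0874, 0.0883]
eef_rot: [[0.204, 0.979, -0.0], [0.979, -0.204, 0.0], [0.0, -0.0, -1.0]]
wrist_force: [-0.4, -0.5, -3.9]
gripper_width: 0.0171
grasp_force: 59.0
```

```bash
cat > g.py <<'E'
from h import *
import sys
s=state();R=s["eef_rot"];t=np.array([float(a) for a in sys.argv[1:4]])
h=np.degrees(np.arctan2(R[1,0],R[0,0]));print(s["t"],s["ee_pos"].round(4),"delta tool cm",(R.T@(t-s["ee_pos"])*100).round(2),"turn",round(h-float(sys.argv[4]),2),R[2].round(4))
E
python3 g.py .457 -.3063 .0889 78.1; python3 w.py w6
```

```text
22.95 [ 0.5577 -0.0874  0.0883] delta tool cm [-23.49  -5.4   -0.06] turn 0.14 [ 4.e-04 -3.e-04 -1.e+00]
22.95 [ 0.55773219 -0.08737749  0.08833323] 78.244893001186 [[0.2037, 0.979, -0.0002], [0.979, -0.2037, 0.0005], [0.0004, -0.0003, -1.0]] [-0.39 -0.47 -3.89]
```

Call:
drive_tool([
  [[-1.5,-0.35,0],0,255],
  [[-3,-0.7,0],0,255],
  [[-3.9,-0.9,0],0,255],
  [[-3.9,-0.9,0],0,255],
  [[-3.9,-0.9,0],0,255],
  [[-3.9,-0.9,0],0,255],
  [[-2.2,-0.5,0],0,255],
  [[-1.2,-0.25,0],0,255],
])

```text
t: 23.8
ee_pos: [0.4552, -0.3093, 0.0884]
eef_rot: [[0.208, 0.978, -0.0], [0.978, -0.208, -0.001], [-0.001, 0.0, -1.0]]
wrist_force: [-0.4, 0.0, -4.0]
gripper_width: 0.0169
grasp_force: 59.0
```

Call:
drive_tool([
  [[0,0,1],0,255],
  [[0,0,1.5],0,255],
  [[0,0,1.5],0,255],
  [[0,0,0.8],0,255],
  [[0,0,0],0,255],
  [[0,0,0],0,255],
  [[0,0,0],0,255],
])

```text
t: 24.5
ee_pos: [0.4574, -0.3069, 0.0411]
eef_rot: [[0.205, 0.979, 0.001], [0.979, -0.205, -0.001], [-0.0, 0.001, -1.0]]
wrist_force: [0.5, -1.1, -4.6]
gripper_width: 0.0171
grasp_force: 59.0
```

```bash
python3 g.py .457 -.3063 .0288 78.1; python3 w.py w7; python3 f.py
python3 - <<'E'
from h import *
import pickle
for n in("w3","w6","w7"):
    s,c,p,d=pickle.load(open(f"pics/{n}.pkl","rb"))
    H,S,V=cv2.split(cv2.cvtColor(p,cv2.COLOR_RGB2HSV)); br=((S>150)&(V>150)&(H>18)&(H<35))
    v=np.nonzero(br[80:150,320])[0]+80; v2=np.nonzero(br[300:340,320])[0]+300
    f=K("wrist")[1]
    Rt=s["eef_rot"];o=s["ee_pos"];q=[]
    for r in range(112,185,8):
        a,b=ray(c,f,319.5,r);q.append(Rt.T@(a+b*d[r,319]-o))
    q=np.array(q);print(n,"rows",v.min(),v2.max() if len(v2) else None,"pitch deg",np.degrees(np.polyfit(q[:,0],q[:,2],1)[0]).round(2))
E
```

```text
24.5 [ 0.4574 -0.3069  0.0411] delta tool cm [ 0.05 -0.05  1.23] turn 0.07 [-5.0e-04  1.2e-03 -1.0e+00]
24.5 [ 0.45737072 -0.30692151  0.04105299] 78.16585474083276 [[0.2051, 0.9787, 0.0011], [0.9787, -0.2051, -0.0007], [-0.0005, 0.0012, -1.0]] [ 0.49 -1.1  -4.58]
24.8 F [ 0.19  0.28 -3.95] [np.float64(0.4), np.float64(-0.3), np.float64(0.3), np.float64(0.5), np.float64(0.4), np.float64(0.4)] pos [ 0.4571 -0.3071  0.041 ]
w3 rows 106 322 pitch deg -0.21
w6 rows 106 323 pitch deg 0.19
w7 rows 106 323 pitch deg 0.61
```

View pics/w7.png

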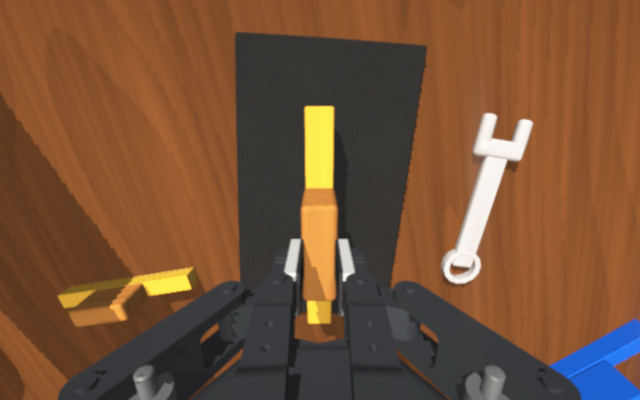

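The bar is level above the mat in its original place (bar rows 106 to 323, mat edges at columns 238 to 420). Lowering slowly.

Call:
drive_tool([
  [[0,0,0.5],0,255],
  [[0,0,0.3],0,255],
  [[0,0,0.2],0,255],
  [[0,0,0.1],0,255],
  [[0,0,0.1],0,255],
  [[0,0,0],0,255],
  [[0,0,0],0,255],
])

```text
t: 25.55
ee_pos: [0.4567, -0.3067, 0.029]
eef_rot: [[0.206, 0.979, 0.0], [0.979, -0.206, 0.0], [0.0, 0.0, -1.0]]
wrist_force: [-1.7, 3.0, 4.2]
gripper_width: 0.0169
grasp_force: 60.2
```

```bash
python3 f.py
```

```text
25.8 F [-2.04  3.02  5.39] [np.float64(3.0), np.float64(2.7), np.float64(2.4), np.float64(4.1), np.float64(2.6), np.float64(3.4)] pos [ 0.4567 -0.3067  0.029 ]
```

Call:
drive_tool([
  [[0,0,-0.05],0,200],
  [[0,0,0],0,150],
  [[0,0,0],0,80],
  [[0,0,0],0,20],
  [[0,0,0],0,0],
  [[0,0,0],0,0],
  [[0,0,0],0,0],
])

```text
t: 26.55
ee_pos: [0.4567, -0.3069, 0.0289]
eef_rot: [[0.206, 0.979, 0.0], [0.979, -0.206, 0.0], [0.0, 0.0, -1.0]]
wrist_force: [0.3, 0.2, 0.5]
gripper_width: 0.0855
grasp_force: 0.0
```

Call:
drive_tool([
  [[0,0,-1],0,0],
  [[0,0,-2],0,0],
  [[0,0,-3],0,0],
  [[0,0,-3],0,0],
  [[0,0,-3],0,0],
  [[0,0,-2],0,0],
  [[0,0,0],0,0],
  [[0,0,0],0,0],
])

```text
t: 27.35
ee_pos: [0.4568, -0.3071, 0.1694]
eef_rot: [[0.206, 0.979, 0.001], [0.979, -0.206, -0.001], [-0.001, 0.001, -1.0]]
wrist_force: [-0.2, -0.2, -1.3]
gripper_width: 0.0853
grasp_force: 0.0
```

```bash
python3 w.py w8
python3 - <<'E'
from h import *
import pickle
s,c,p,d=pickle.load(open("pics/w8.pkl","rb"))
t,_=get_image("top"); b=cv2.resize(t[130:250,110:420],None,fx=2,fy=2,interpolation=cv2.INTER_CUBIC)
q=p[40:280,180:500]
o=np.zeros((b.shape[0]+q.shape[0],620,3),np.uint8);o[:b.shape[0]]=b;o[b.shape[0]:,:320]=q
cv2.imwrite("pics/end.png",o[:,:,::-1]);print(o.shape)
H,S,V=cv2.split(cv2.cvtColor(p,cv2.COLOR_RGB2HSV))
m=((V>140)&(S>100)&(H<35)).astype(np.uint8);m[:60]=0;m[265:]=0;m[:,:285]=0;m[:,350:]=0
v,u=np.nonzero(m);sel=(d[v,u]>0);f=K("wrist")[1]
Q=[]
for a,bb in zip(u,v):
    oo,r=ray(c,f,a,bb);Q.append((oo+r*d[bb,a]))
Q=np.array(Q);k=(Q[:,2]>.01)&(Q[:,2]<.03)
pp=np.array([onplane("wrist",a,bb,.024,c)[:2] for a,bb in zip(u[k],v[k])],np.float32);print(cv2.minAreaRect(pp),Q[k][:,2].min(),Q[k][:,2].max(),Q[k][:,2].mean())
E
```

```text
27.35 [ 0.45682704 -0.30705304  0.16938184] 78.12124821430139 [[0.2058, 0.9786, 0.001], [0.9786, -0.2058, -0.0008], [-0.0006, 0.0012, -1.0]] [-0.23 -0.21 -1.32]
(480, 620, 3)
((0.45607009530067444, -0.3063942790031433), (0.15787547826766968, 0.017308758571743965), 77.90579986572266) 0.021436213005355975 0.029658942544779188 0.024173575208720596
```

View pics/end.png

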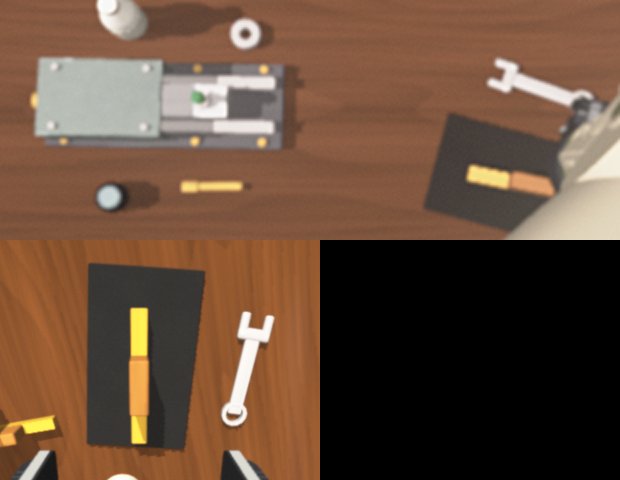

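The final view shows the bar flat on the mat in its original place, with the carriage moved in under the hood (rear at about (229,100)) and the bystanders where they were. Handing in.

```bash
python3 -c "
from rig import close_job
print(close_job())"
```

```text
the job is handed in; nothing more can be done
None
```

The carriage was tapped along until it met the sprung stop (about 5 N on the pad, judged from the wrist force), the bar lies flat on its mat where it started, the bystanders in view look undisturbed, and the job is handed in at about 27 s.

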